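# Clamp a tube in the drilling jig with the eccentric clamp

### The job

Load the drilling jig: take the 60 x 40 mm aluminium tube from the bench, stand it on the jig's base the way it stands now, against the fence, and slide it gently under the drill bush until its end is home on the end stop. Then swing the eccentric clamp's lever anticlockwise until the lobe of the disc bears on the tube and holds it firmly against the fence, without overtightening and denting its thin wall; let go, and leave everything else on the bench as it is.

Things in the scene. Friction and masses are not known exactly. Their poses are not given: they have to be found in the camera images.
- jig: The drilling jig, fixed to the bench: a plywood base 220 (x) x 300 (y) x 18 mm (z). Origin at the centre of its underside, at bench height; x points from the clamp to the fence, y along the fence to the end stop, z up. Heights 'over the base' below are over its top face, 18 mm above the origin.
- fence (a point): On the base at the foot of the fence's working face, at the middle of its length; axes as the jig's. The fence is an aluminium bar 260 mm long (along y), 20 mm thick, 25 mm high over the base; its working face looks to -x, towards the clamp.
- stop: The end stop: a steel block at the +y end of the fence. Origin on the base at the foot of its working face, in the middle of the tube's lane; the face looks to -y, 70 mm wide, 66 mm high. On top a 12 mm plate with the drill bush overhangs the face by 28 mm, 66 mm over the base: the tube passes under it with 6 mm to spare, so it must be set down short of the stop and slid home.
- bush (a point): Centre of the top of the drill bush (a dark collar 22 mm across) on the stop's plate: the highest point of the jig, 85 mm over the base.
- seat (a point): Where the tube's origin (centre of its underside) lies when the tube is home: on the base, 20 mm before the fence's face and 85 mm before the stop's face. Axes as the jig's.
- clamp: The steel foot of the eccentric clamp, bolted to the jig's T-track; 76 x 46 x 6 mm, axes as the jig's. Origin on the base, right under the pivot of the eccentric. Bolted down anew each time: the pivot lies 21.5 to 25.5 mm from the near side of a tube that is home (towards -x of it) and 48 to 72 mm from the stop's face. Slack, its disc leaves the tube 4.5 to 10.5 mm of play.
- lever: The clamp's moving part: lever with its knob, and under it a steel disc 44 mm across (6 to 20 mm over the base) that turns eccentrically with it on a stiff pivot. Origin on the pivot axis at base height; x along the lever to the knob, z up; lever top 27, nut 30 mm over the base. It starts slack, the lever 115 to 130 degrees anticlockwise (from above) from the jig's x. Anticlockwise clamps.
- pivot (a point): The pivot axis, 40 mm over the base. The disc's centre is 7 mm off it, so its rim reaches 15 to 29 mm. The lever was locked by hand on the disc's toothed spindle, so the lobe's bearing is not exact: 66 to 94 degrees anticlockwise of the lever. The rim meets a tube that is home after 40 to 120 degrees of swing; 1 degree more moves the lobe 0.12 mm and adds 5 to 9 N. It stays where it is left.
- knob (a point): Middle of the upright black knob at the lever's end, 80 mm from the pivot, 50 mm over the base: a cylinder 22 mm across, 29 to 69 mm over the base, fixed to the lever. Pull square to the lever: about 2 N swings it free; a good firm hold (20 to 40 N on the tube) takes 6 to 10 N. Fingers that grip it but do not turn with the lever rub and add some newtons.
- tube: The workpiece: plain aluminium box section 170 long x 40 wide x 60 mm high, wall 3 mm, about 0.25 kg, standing on its narrow side on the bench, ends open; the larger of the two box-section pieces. Origin at the centre of its underside; x along its length, y across its 40 mm width, z up. Either end may go to the stop. Held with less than 10 N it is loose; over 60 N dents it.
- offcut: Bystander: a smaller square box-section offcut, 130 x 40 x 40 mm; origin at the centre of its underside.
- angle: Bystander: an aluminium angle, 150 x 50 x 50 mm, on the bench; origin under its middle.
- hexkey: Bystander: a hex key, 80 x 22 x 6 mm, lying on the jig's base in the corner away from stop and fence; origin at its underside.
- screwdriver: Bystander: a screwdriver lying on the bench.
- tape: Bystander: a tape measure, 66 x 36 x 62 mm; origin at the centre of its underside.
- oil: Bystander: a white oil bottle, 54 mm across, 130 mm high; origin at the centre of its underside.
- hammer: Bystander: a hammer lying on the bench.
There are look-alikes about, which are no part of the job. What is shaped like the tube but green or pink is not meant.

How it is judged:
On the way, in this order (a step that is already met when the one before it is completed fails the run):
1. the tube stands in the jig with its end home on the stop (within 2.5 mm), beside the fence, the lobe not yet pressing on it (y of tube in the frame of seat above -0.0025 m and x of tube in the frame of seat above -0.012 m and z of tube in the frame of seat below 0.004 m and angle between the x axis of tube and the y axis of jig, either way round below 0.12 rad and contact force between lever and tube below 4 N), for 0.1 s.
2. the lobe of the eccentric presses on the tube with 10 N or more (contact force between lever and tube above 10 N), for 0.2 s.
At the end, for the whole second after the job is handed in: The tube stands on the jig's base, its end within 2.5 mm of the stop, its side within 2 mm of the fence and parallel to it (0.03 rad), at rest, with the eccentric's lobe pressing on it with 10 to 60 N by itself after the lever is let go (y of tube in the frame of seat between -0.0025 and 0.003 m and x of tube in the frame of seat between -0.002 and 0.003 m and z of tube in the frame of seat between -0.003 and 0.003 m and angle between tube's own z axis and vertical below 0.05 rad and angle between the x axis of tube and the y axis of jig, either way round below 0.03 rad and contact force between lever and tube between 10 and 60 N and linear speed of tube below 0.01 m/s); the robot touches nothing.
It fails at once if the lobe presses on the tube with more than 60 N (wall dented) (contact force between lever and tube above 60 N).
It fails at once if the tube is rammed into the stop with more than 60 N (contact force between tube and stop above 60 N).
It fails at once if a bystander is moved more than 30 mm (distance of any of offcut, angle, hexkey, screwdriver, tape, oil, hammer from where it was at the start of the episode above 0.03 m).
It also fails if it takes over 72 s, if anything falls off the work surface, if the arm or the gripper's body presses on something with over 40 N, if the wrist force passes 120 N, or if a joint passes its speed limit or range.

### The arm

A 7-joint arm with a two-finger parallel gripper is mounted at the origin on the work surface. World frame = base frame: x ahead of the robot, y to its left, z up, the work surface at z = 0. Lengths are in m, angles in rad, forces in N, time in s.
With the tool pointing down it reaches from about 0.4 to 0.9 m from the base axis. Payload 5.5 kg.
Tool frame: the origin (TCP) lies at the very end of the fingers, on their centre line; the grasp point (between the pads) lies 19 mm behind it; z points along the fingers, y is the line along which they close (so a half turn about z gives the same grasp; the last joint's range is limited). The gripper opens to 92 mm and grips with 3 to 60 N. Pads are 19 mm wide; open, the fingers measure 130 mm over their backs; the gripper's body (75 mm by 190 mm) begins 47 mm behind the grasp point.
Start: joints at [1.537, 0.501, -0.427, 1.55, 0.221, 1.138, -0.21], TCP at [0.19, -0.622, 0.227] pointing down, gripper open.
Joint ranges: [-2.88, 2.88], [-0.31, 2.03], [-1.54, 1.56], [0.2, 2.42], [-1.41, 4.55], [0.19, 2.02], [-2.57, 2.57]. Speed limits (rad/s): [2.57, 2.57, 3.14, 3.14, 3.14, 3.14, 3.14].

### API

Orientations are given as a unit quaternion [x, y, z, w].
In Python, from plant import env, release, gripper_close, planner, state, vision, workorder gives the robot as it stands. Calls block until the motion is done:
- env.move_to(position, orientation): joint-space move of the TCP to a pose.
- env.move_straight(position, rotation=None, vel=0.15, f_stop=None): straight line of the TCP; rotation=None keeps the orientation; vel is the mean speed in m/s. With f_stop (N) it stops when the force on the tool has changed by that much, and returns True; else False.
- env.goto_joints(angles): joint-space move.
- release() and gripper_close(grasp_force=None): open the fingers fully, or close them until they stop; grasp_force is the grip in N (None keeps the last).
- env.pause(seconds).
- planner.ik(position, orientation): joint angles nearest the present ones, or None.
- state(): the state.
- vision.camera(name): name is "scene" or "side" or "wrist"; returns the picture (400x640x3 uint8, red, green, blue); there is no depth.
- vision.calibration(name): a dict with "fx", "fy", "cx", "cy" (pixels), "eye" and "orientation" of the camera in the world; the wrist camera has in their place "mount" (4x4, takes a point from camera to tool coordinates, whose origin is the TCP and whose axes are the flange's). Camera axes: x right, y down, z forward; pixel columns grow to the right and rows downward; lengths in m; the calibration is good to about 2 mm. A picture is of the moment at which its call begins: read the wrist's pose just before it. calibration takes no time and is no camera call.
A pose or a line that the arm cannot do raises env.MotionError and nothing moves.
- workorder.close_job(): hands the job in; it is judged then, once.
The state is a dict: "time": time; "joint_positions": joint angles; "joint_vel": joint speeds; "joint_efforts": joint torques, N m; "ee_pos": TCP position; "tcp_rot": TCP orientation; "wrist_force": force on the tool from outside, world axes, zero at the start; "wrist_torque": the same for the moment, N m; "opening": finger opening in m; "gripper_force": force on a finger pad.
Only numpy, scipy, OpenCV 4.12 (cv2) and the standard library are available. Lean on these libraries where they do the work, as an engineer would, in place of code of your own. Each camera call takes 0.05 s, during which the arm holds its last target. There are 200 camera calls.

## Working session

There is one attempt and no reset: what is moved stays moved. The work goes in short steps, each a Python script; the robot and the scene stay as the last script left them, time stands still between calls to the robot, and variables do not carry over. Pictures are saved under pics/ and viewed, at most 10 in all, crops included, and the job is handed in when it is done.

```bash
ls; mkdir -p pics; python3 - <<'E'
from plant import env, state, vision
import cv2
for n in ("scene","side"):
    im=vision.camera(n); cv2.imwrite(f"pics/{n}0.png",im[:,:,::-1]); print(n,vision.calibration(n))
print(vision.calibration("wrist")); s=state(); print(s["time"],s["ee_pos"],s["tcp_rot"],s["opening"])
E
```

```text
pics
scene {'fx': 448.12517166925835, 'fy': 448.12517166925835, 'cx': 316.76644982892094, 'cy': 198.68009167591012, 'eye': array([ 1.38896152, -0.44252161,  0.85373665]), 'orientation': array([ 0.77324206,  0.46982916, -0.22948935, -0.35873655])}
side {'fx': 450.70576156890115, 'fy': 450.70576156890115, 'cx': 328.06372986981023, 'cy': 201.39122791427357, 'eye': array([1.04947146, 0.89945222, 0.80833762]), 'orientation': array([ 0.19942998,  0.85854611, -0.45777598, -0.11647923])}
{'fx': 322.99030825308495, 'fy': 322.99030825308495, 'cx': 320.2634165138004, 'cy': 203.20837708019658, 'mount': array([[-1.13817144e-03, -9.64704512e-01, -2.63332317e-01,
         7.07758136e-02],
       [ 9.99998936e-01, -1.33815312e-03,  5.80073592e-04,
        -1.47759474e-04],
       [-9.11978572e-04, -2.63331376e-01,  9.64705009e-01,
        -1.58076343e-01],
       [ 0.00000000e+00,  0.00000000e+00,  0.00000000e+00,
         1.00000000e+00]])}
0.1 [ 0.18986929 -0.62099769  0.2257656 ] [ 9.89005765e-01  1.47874356e-01 -1.12509487e-04 -8.71448286e-04] 0.09171355777341368
```

View pics/scene0.png

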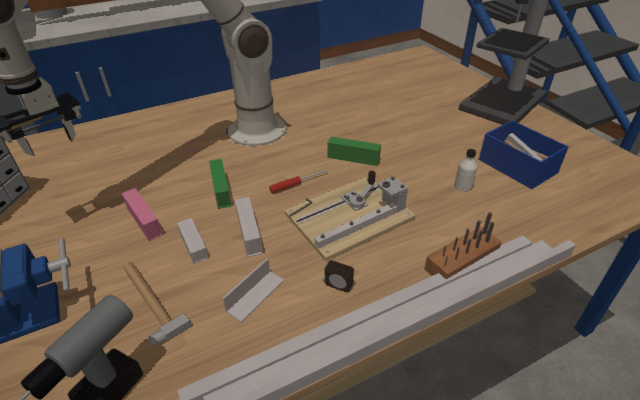

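View pics/side0.png

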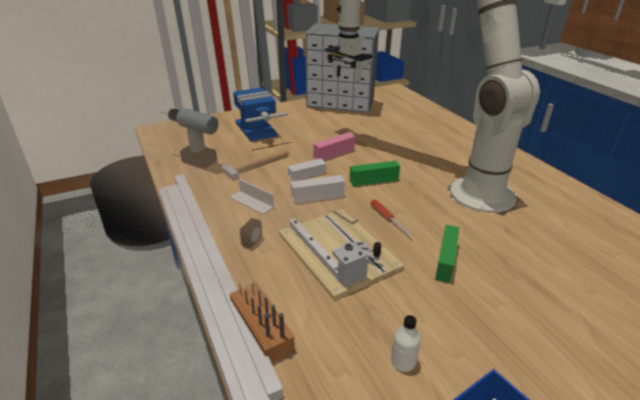

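The scene view shows two grey box pieces, (249,226) and (192,240). Green ones are at (220,183) and (354,150), and a pink one is at (142,213). The longer, taller grey one at (249,226) should be the tube, and (192,240) the offcut. The jig is at about (350,213), with its stop at (395,193) and its knob at (372,177). I'll confirm this in a crop.

```bash
cat > h.py <<'E'
import numpy as np, cv2
from scipy.spatial.transform import Rotation as R
from plant import env, state, vision, release, gripper_close, planner
def cam(n, s=None):
    c=vision.calibration(n); K=(c["fx"],c["fy"],c["cx"],c["cy"])
    if n!="wrist": return K,R.from_quat(c["orientation"]).as_matrix(),np.array(c["eye"])
    T=np.eye(4);T[:3,:3]=R.from_quat(s["tcp_rot"]).as_matrix();T[:3,3]=s["ee_pos"];T=T@c["mount"]
    return K,T[:3,:3],T[:3,3]
def pt(C,uv,z):
    K,M,e=C; d=M@np.array([(uv[0]-K[2])/K[0],(uv[1]-K[3])/K[1],1.]); return e+d*(z-e[2])/d[2]
def proj(C,p):
    K,M,e=C; q=M.T@(np.array(p)-e); return q[0]/q[2]*K[0]+K[2],q[1]/q[2]*K[1]+K[3]
def quat(psi):  # tool down, closing axis y at world angle psi+90 (tool x at psi)
    x=np.array([np.cos(psi),np.sin(psi),0]);z=np.array([0,0,-1.]);return R.from_matrix(np.c_[x,np.cross(z,x),z]).as_quat()
def shot(name):
    s=state(); im=vision.camera("wrist"); cv2.imwrite(f"pics/{name}.png",im[:,:,::-1]); np.savez(f"pics/{name}.npz",p=s["ee_pos"],q=s["tcp_rot"]); return im,cam("wrist",s)
def load(name):
    d=np.load(f"pics/{name}.npz"); return cam("wrist",dict(ee_pos=d["p"],tcp_rot=d["q"]))
E
python3 - <<'E'
from h import *
im=cv2.imread("pics/scene0.png")[160:275,170:425]; cv2.imwrite("pics/crop.png",cv2.resize(im,None,fx=3.1,fy=3.1,interpolation=cv2.INTER_CUBIC))
C=cam("scene")
for n,p,z in [("tube",(248,220),.06),("offcut",(192,236),.04),("jig",(350,213),.018),("knob",(372,177),.068),("bush",(395,184),.103)]: print(n,pt(C,p,z))
print(np.linalg.norm(pt(C,(237,201),.06)-pt(C,(252,246),.06)), np.linalg.norm(pt(C,(178,224),.04)-pt(C,(197,257),.04)))
E
```

```text
tube [ 0.52002008 -0.22014409  0.06      ]
offcut [ 0.48773535 -0.3655005   0.04      ]
jig [0.58195502 0.05599177 0.018     ]
knob [0.5234893  0.16230826 0.068     ]
bush [0.61854598 0.17328596 0.103     ]
0.1852619951069728 0.14355925699937785
```

View pics/crop.png

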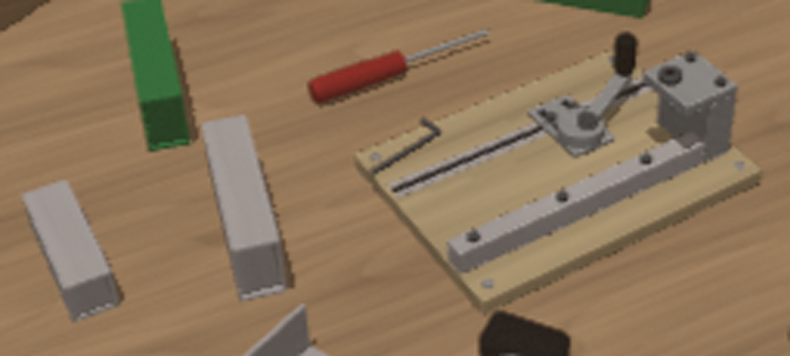

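The crop confirms it. The tube is the longer, taller grey piece at scene (249,226). The offcut is shorter and square. The jig has its fence nearest this camera, the stop at its far end, and the clamp lever pointing at the knob. Next are wrist views over the jig and the tube.

```bash
python3 - <<'E'
from h import *
C=cam("scene"); f=lambda u,v,z: pt(C,(u/3.1+170,v/3.1+160),z)
t=[f(*p,.06) for p in [(203,122),(247,117),(278,247),(235,255)]]
c=np.mean(t,0); d=t[2]+t[3]-t[0]-t[1]; a=np.arctan2(d[1],d[0]); print("tube",c,np.degrees(a),np.linalg.norm(d)/2)
a1=f(450,245,.043);a2=f(660,150,.043); y=a2-a1; ja=np.arctan2(y[1],y[0]); print("fence dir",np.degrees(ja),a1,a2, "corner",f(357,158,.018),f(760,178,.018),f(487,305,.018))
print("pivot",f(588,122,.048),"knob",f(627,40,.087))
def ang(a): return (a+np.pi/2)%np.pi-np.pi/2
J=np.array([.58,.06,0])
for psi in (ja-np.pi/2, ja, ja+np.pi, ja+np.pi/2): print(psi, planner.ik([.56,.06,.33],quat(psi)))
psi=min((ja-np.pi/2, ja, ja+np.pi, ja+np.pi/2),key=lambda p: 9 if planner.ik([.56,.06,.33],quat(p)) is None else abs(planner.ik([.56,.06,.33],quat(p))[6]))
print("psi",psi); env.move_to([.56,.06,.33],quat(psi)); shot("jig1")
for p in (a,a+np.pi):
  print(p, planner.ik([.52,-.22,.2],quat(p)))
p=min((a,a+np.pi),key=lambda p: 9 if planner.ik([.52,-.22,.2],quat(p)) is None else abs(planner.ik([.52,-.22,.2],quat(p))[6]))
env.move_to([.52,-.22,.25],quat(p)); shot("tube1"); print(state()["time"])
cv2.imwrite("pics/two.png",np.vstack([cv2.resize(cv2.imread(f"pics/{n}1.png"),(480,300)) for n in ("jig","tube")]))
E
```

```text
tube [ 0.51404326 -0.21963259  0.06      ] -11.314945057602714 0.1741379495771219
fence dir 94.97250190677433 [ 0.65117652 -0.08817487  0.043     ] [0.63214337 0.13058422 0.043     ] corner [ 0.48786793 -0.10166064  0.018     ] [0.68282361 0.20559571 0.018     ] [ 0.70411891 -0.08178584  0.018     ]
pivot [0.57366124 0.09118708 0.048     ] knob [0.52815594 0.15886477 0.087     ]
0.08678653033490802 [ 0.70839519  0.44010612 -1.1534251   1.62850018  0.41116068  1.34427832
 -1.98830184]
1.6575828571298046 [ 0.66161131  0.40261729 -1.06909085  1.62961942  0.36193301  1.32616281
 -0.37622842]
4.799175510719598 [ 0.82203003  0.63963316 -1.4612277   1.62608239  0.639646    1.46107092
  2.53458619]
3.228379183924701 [ 0.7731301   0.51807413 -1.29431649  1.62706024  0.50597389  1.38592679
  1.07409947]
psi 1.6575828571298046
-0.1974830459374268 [ 0.8368821   0.40877077 -0.61086674  1.7915857   0.26992091  1.02552489
 -1.64501943]
2.9441096076523663 [ 1.22371127  0.66557382 -1.22414446  1.78068814  0.67499987  1.19277864
  1.16950874]
4.375
```

View pics/two.png

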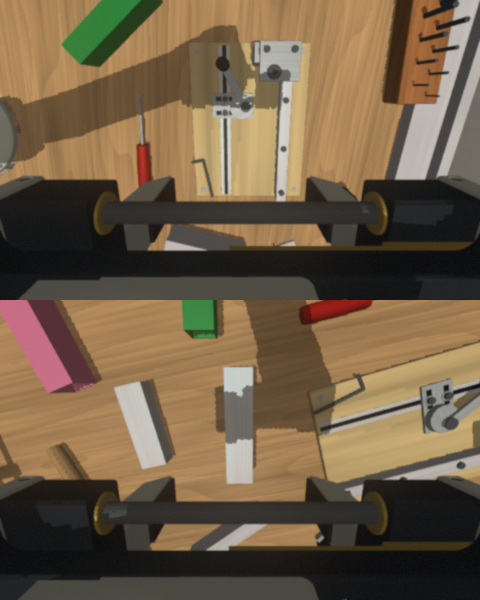

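The jig view (top, 640-scale pixels) has its knob at about (297,85), the pivot at (328,140), the bush at (367,97) and the fence bar at x 370–388. The tube (lower) runs from x 297 to 338 and y 88 to 245. I'll make an enlarged crop for exact pixels.

```bash
python3 - <<'E'
from h import *
a=cv2.imread("pics/jig1.png")[50:265,250:420]; b=cv2.imread("pics/tube1.png")[70:285,280:360]
im=cv2.resize(np.hstack([a,b]),None,fx=2.75,fy=2.75,interpolation=cv2.INTER_CUBIC); print(im.shape)
cv2.imwrite("pics/crop2.png",im)
E
```

```text
(591, 688, 3)
```

View pics/crop2.png

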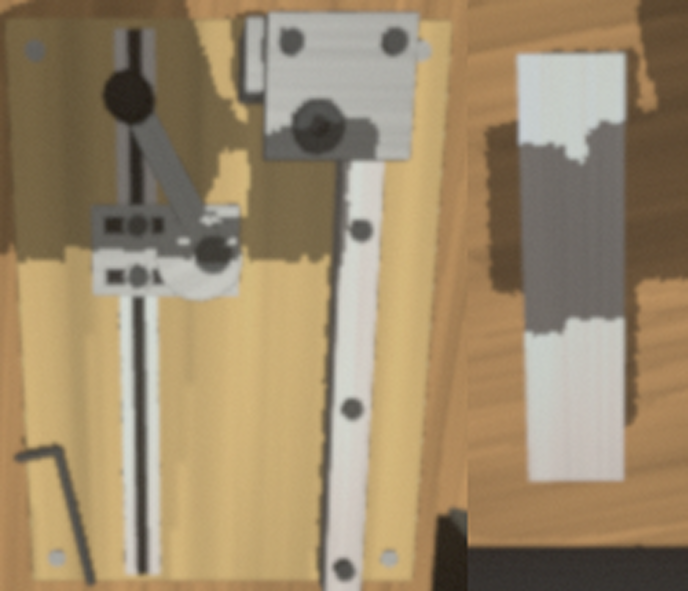

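```bash
python3 - <<'E'
from h import *
C=load("jig1"); f=lambda x,y,z: pt(C,(250+x/2.75,50+y/2.75),z)
base=[f(*p,.018) for p in [(5,20),(452,22),(412,580),(33,580)]]
for i in range(4): print("side",np.linalg.norm(base[i]-base[(i+1)%4]))
o=np.mean(base,0); y=base[0]+base[1]-base[2]-base[3]; ay=np.arctan2(y[1],y[0])
x=base[1]+base[2]-base[0]-base[3]; print("jig",o,"yaw",np.degrees(ay)-90,np.degrees(np.arctan2(x[1],x[0])))
e=[f(*p,.043) for p in [(348,180),(327,580),(382,180),(362,580)]]
for a,b in ((0,1),(2,3)): d=e[a]-e[b]; print("fence",np.degrees(np.arctan2(d[1],d[0]))-90)
M=R.from_euler("z",ay-np.pi/2).as_matrix()
J=lambda p: np.round(M.T@(p-o)*1000,1)
print("fence edges in jig",[J(p) for p in e])
print("plate",[J(f(*p,.096)) for p in [(264,12),(419,12),(411,160),(264,160)]])
print("bush",J(f(319,126,.103)),"nut",J(f(213,252,.048)),"knob",J(f(128,96,.087)))
print("lever ang",np.degrees(np.arctan2(*(J(f(128,96,.087))-J(f(213,252,.048)))[1::-1])), np.linalg.norm((f(128,96,.087)-f(213,252,.048))[:2]))
C=load("tube1"); t=[pt(C,(280+(x-467.5)/2.75,70+y/2.75),.06) for x,y in [(517,55),(627,53),(624,480),(529,481)]]
d=t[0]+t[1]-t[2]-t[3]; print("tube",np.mean(t,0),np.degrees(np.arctan2(d[1],d[0])),np.linalg.norm(d)/2,np.linalg.norm(t[0]-t[1]))
E
```

```text
side 0.2181773698898575
side 0.2969097591332894
side 0.21850259324684776
side 0.29797746471220266
jig [0.57708845 0.05608574 0.018     ] yaw 4.703373669088464 4.667203720117027
fence 4.294809552539789
fence 5.0224244693321936
fence edges in jig [array([57.7, 74. , 25. ]), array([  56.2, -136.7,   25. ]), array([74.1, 74. , 25. ]), array([  75.3, -136.7,   25. ])]
plate [array([ 11.6, 139.8,  78. ]), array([ 74.5, 139.9,  78. ]), array([75.1, 82.2, 78. ]), array([12.9, 82.2, 78. ])]
bush [34.7 95.5 85. ] nut [-7.4 40.  30. ] knob [-44.8 108.4  69. ]
lever ang 118.66911625840636 0.07796456790028394
tube [ 0.50973335 -0.21883584  0.06      ] 169.15440992242688 0.17002741849623051 0.04080614079087812
```

Measurements agree. The fence face is at jig x≈55, the stop face at y≈110, the pivot at (-7.4, 40) and the lever at 118.7°. The tube is at (0.510,-0.219), 169.2°. Now picking it up.

```bash
cat >> h.py <<'E'
JO=np.array([.57709,.05609,.018]); JA=np.radians(4.69); JM=R.from_euler("z",JA).as_matrix()
def jw(x,y,z): return JO+JM@(np.array([x,y,z])/1000)   # jig mm over base -> world
def wj(p): return np.round(JM.T@(np.array(p)-JO)*1000,1)
def jf(): return np.round(JM.T@np.array(state()["wrist_force"]),1)
E
python3 - <<'E'
from h import *
a=np.radians(169.15); u=np.array([np.cos(a),np.sin(a),0]); g=np.array([.50973,-.21884,0])-.03*u
release(); q=quat(a); qp=quat(np.pi/2+JA)
env.move_to(g+[0,0,.13],q); env.move_straight(g+[0,0,.033],vel=.12); gripper_close(25); print(state()["opening"],state()["gripper_force"])
env.move_straight(g+[0,0,.16],vel=.2); print("lift",jf())
env.move_to(jw(31,-100,150),qp)
env.move_straight(jw(31,-100,45),vel=.15); print("hover",jf(),wj(state()["ee_pos"]))
print(env.move_straight(jw(31,-100,30),vel=.03,f_stop=4),jf(),wj(state()["ee_pos"]),state()["opening"],state()["time"])
im=vision.camera("scene"); c=cv2.resize(im[150:260,270:430,::-1],None,fx=3,fy=3); d=cv2.resize(vision.camera("wrist")[:,:,::-1],(480,300)); cv2.imwrite("pics/set.png",np.vstack([c[:300],d]))
E
```

```text
0.03946458298893442 24.99022364616394
lift [-0.2 -0.6 -3.3]
hover [ 1.2  0.1 -2.1] [ 31.8 -99.9  45.8]
True [-1.4 -0.1  4. ] [  31.3 -100.2   32.6] 0.0398638692494419 10.35
```

View pics/set.png

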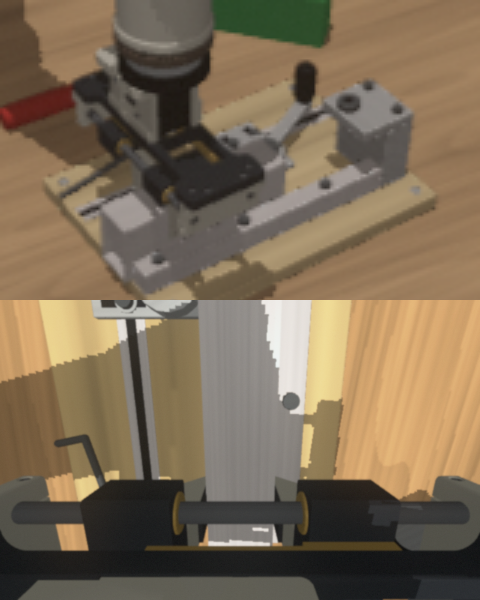

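The tube stands on the base beside the fence, short of the clamp and the stop. Next I push it lightly to the fence and slide it home.

```bash
python3 - <<'E'
from h import *
rep=lambda n,r=None: print(n,r,"F",jf(),"tcp",wj(state()["ee_pos"]),round(state()["time"],2))
r=env.move_straight(jw(40,-100,32.5),vel=.02,f_stop=5); rep("fence",r)
x=wj(state()["ee_pos"])[0]-.3
r=env.move_straight(jw(x,-20,32.5),vel=.06,f_stop=12); rep("slide",r)
if not r:
    r=env.move_straight(jw(x,5,32.5),vel=.015,f_stop=8); rep("home",r)
cv2.imwrite("pics/home.png",vision.camera("wrist")[:,:,::-1])
E
```

```text
fence True F [ 0.3 -0.   5. ] tcp [  31.3 -100.3   32.6] 10.68
slide False F [ 0.1 -3.   5.3] tcp [ 30.9 -19.   32.6] 12.17
home True F [-0.4 -0.1  3.8] tcp [31.1 -4.8 32.6] 13.28
```

```bash
python3 - <<'E'
from h import *
rep=lambda n,r=None: print(n,r,"F",jf(),"tcp",wj(state()["ee_pos"]),round(state()["time"],2))
p=wj(state()["ee_pos"])
r=env.move_straight(jw(p[0]+9,p[1],32.6),vel=.02,f_stop=8); rep("fence",r)
p=wj(state()["ee_pos"])
r=env.move_straight(jw(p[0]-.3,p[1]+8,32.6),vel=.015,f_stop=10); rep("home",r); env.pause(.2); rep("rest")
s=cv2.resize(vision.camera("side")[190:310,260:420,::-1],None,fx=2.5,fy=2.5); im=vision.camera("wrist")[:260,120:520,::-1]; cv2.imwrite("pics/home2.png",np.vstack([im,s]))
E
```

```text
fence True F [-1.5 -1.9  4.7] tcp [31.2 -4.8 32.6] 13.56
home True F [-1.  -1.   4.2] tcp [31.1 -4.9 32.6] 13.96
rest None F [-1.8  0.3  3.6] tcp [31.1 -4.9 32.6] 14.16
```

View pics/home2.png

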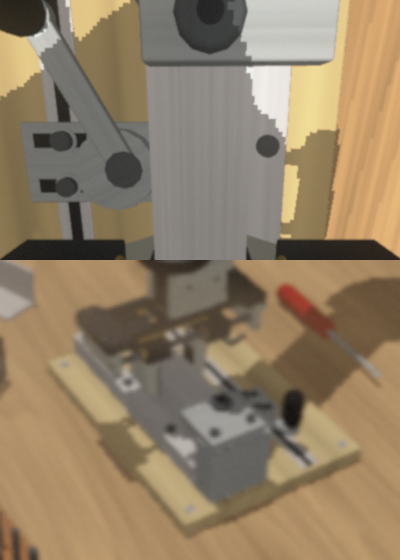

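The tube is under the bush plate, and its end looks to be at the stop. I'll check the lateral gap from this view: the tube's left edge is at full-image (270,150) and (273,230), the right edge at about (367,235), and the fence's outer edge at (410,75) and (403,235).

```bash
python3 - <<'E'
from h import *
C=cam("wrist",state())
for n,p,z in [("tubeL",(270,150),.078),("tubeL",(273,230),.078),("tubeR",(367,235),.078),("fenceR",(410,75),.043),("fenceR",(403,235),.043),("plate edge L",(261,62),.096),("plate R",(455,62),.096),("bush",(330,12),.103),("nut",(243,170),.048)]: print(n,wj(pt(C,p,z)))
print(state()["opening"], wj(state()["ee_pos"]), np.degrees(R.from_quat(state()["tcp_rot"]).as_euler("zyx")))
p=wj(state()["ee_pos"]); 
for n,d in (("x",(6,0,0)),("y",(0,5,0)),("x",(6,0,0))):
    q=wj(state()["ee_pos"]); f0=jf(); r=env.move_straight(jw(*(q+d)),vel=.02,f_stop=15); print(n,r,f0,jf(),wj(state()["ee_pos"]))
E
```

```text
tubeL [11.4 52.8 60. ]
tubeL [11.  18.7 60. ]
tubeR [51.4 16.3 60. ]
fenceR [74.1 84.  25. ]
fenceR [76.2  2.4 25. ]
plate edge L [12.7 82.9 78. ]
plate R [74.8 82.6 78. ]
bush [34.6 95.2 85. ]
nut [-7.5 39.5 30. ]
0.039699710458878844 [31.1 -4.9 32.6] [-94.50088228  -0.29020671 179.36670915]
x True [-0.8  1.3  3.8] [ 0.3 -0.5  4.4] [31.8 -4.9 32.7]
y False [ 0.3 -0.5  4.4] [-2.2 -7.3  7.1] [31.8 -4.8 32.7]
x False [-2.2 -7.3  7.1] [-8.1  0.1 12.7] [35.  -5.  32.7]
```

It's now against the fence (tcp x=35.0, 8 N) and on the stop (7 N, no advance). Next: release, check from above, then grip the knob.

```bash
python3 - <<'E'
from h import *
release(); p=wj(state()["ee_pos"]); print(p)
env.move_straight(jw(p[0],p[1],110),vel=.2)
im,C=shot("chk"); cv2.imwrite("pics/chkc.png",cv2.resize(im[20:230,200:440,::-1],None,fx=2.5,fy=2.5)); print(state()["time"],wj(state()["ee_pos"]))
E
```

```text
[37.8 -4.8 32.7]
16.975 [ 37.2  -5.3 109.4]
```

View pics/chkc.png

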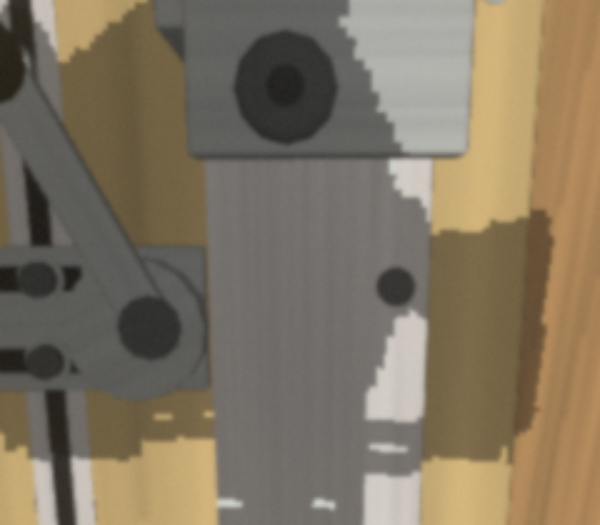

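The tube lies along the fence under the bush and the disc is clear of it. Its left edge in the crop runs from (205,165) to (217,480), and the nut is at (150,328). Next I grip the knob with the fingers along the lever and swing the first 30°, still free of contact.

```bash
cat >> h.py <<'E'
PV=np.array([-7.4,39.9]); A0=118.7; RK=79.
def kp(a,z=36): t=np.radians(a); return jw(PV[0]+RK*np.cos(t),PV[1]+RK*np.sin(t),z)
def kq(a): return quat(np.radians(a-90)+JA)
def tang(a):  # force resisting the swing, radial force
    f=jf(); t=np.radians(a); return round(f[0]*np.sin(t)-f[1]*np.cos(t),1), round(f[0]*np.cos(t)+f[1]*np.sin(t),1)
def act():
    p=wj(state()["ee_pos"]); d=p[:2]-PV; return round(np.degrees(np.arctan2(d[1],d[0]))%360,2), round(np.hypot(*d),1)
E
python3 - <<'E'
from h import *
C=load("chk")
for n,p,z in [("tubeL",(282,86),.078),("tubeL",(286.8,212),.078),("nut",(260,151),.048)]: print(n,wj(pt(C,p,z)))
for a in (A0,170,210,250): print(a,planner.ik(kp(a),kq(a)))
env.move_to(kp(A0,100),kq(A0)); env.move_straight(kp(A0),vel=.15); print("pre",tang(A0),act())
gripper_close(30); print("grip",tang(A0),act(),state()["opening"],state()["time"])
for a in np.arange(A0+5,A0+31,5):
    env.move_straight(kp(a),rotation=kq(a),vel=.06); print(round(a,1),act(),tang(a),state()["time"])
E
```

```text
tubeL [14.5 82.1 60. ]
tubeL [14.8  2.  60. ]
nut [-6.9 39.4 30. ]
118.7 [ 0.08534887  0.58879896 -0.54942048  1.92861141  0.44185435  0.74530105
 -1.70822945]
170 [ 0.3513676   0.58329277 -0.75571348  2.04184907  0.59189446  0.74369013
 -0.86725149]
210 [ 0.55067322  0.64838835 -0.88638347  2.02599439  0.70667368  0.80468255
 -0.1520135 ]
250 [ 0.66877531  0.7820687  -1.01030091  1.92229507  0.8381097   0.9322716
  0.54080236]
pre (np.float64(0.0), np.float64(0.0)) (np.float64(118.55), np.float64(78.9))
grip (np.float64(-1.1), np.float64(1.5)) (np.float64(118.69), np.float64(79.6)) 0.021259788004345366 19.7167
123.7 (np.float64(123.89), np.float64(79.6)) (np.float64(-0.6), np.float64(3.2)) 19.9833
128.7 (np.float64(128.84), np.float64(79.7)) (np.float64(-0.8), np.float64(4.5)) 20.25
133.7 (np.float64(133.83), np.float64(79.7)) (np.float64(-0.7), np.float64(4.7)) 20.5167
138.7 (np.float64(138.86), np.float64(79.8)) (np.float64(-1.3), np.float64(5.9)) 20.7833
143.7 (np.float64(143.92), np.float64(79.8)) (np.float64(-1.7), np.float64(5.8)) 21.05
148.7 (np.float64(148.94), np.float64(79.8)) (np.float64(0.1), np.float64(5.4)) 21.3167
```

```bash
sed -i 's/RK=79\./RK=79.8/' h.py; python3 - <<'E'
from h import *
a=148.7; h=[]
while a<A0+122:
    a+=1.5; env.move_straight(kp(a),rotation=kq(a),vel=.04); env.pause(.05)
    t=tang(a); A=act(); h.append(t[0]); print(round(a,1),*map(float,A+t))
    if t[0]>3 : break
print(state()["time"],state()["opening"])
cv2.imwrite("pics/sw.png",cv2.resize(vision.camera("scene")[150:260,270:430,::-1],None,fx=4,fy=4))
E
```

```text
150.2 150.29 79.9 -0.2 4.5
151.7 151.83 79.9 -0.7 3.7
153.2 153.37 79.9 -0.3 3.9
154.7 154.91 79.9 0.2 5.1
156.2 156.32 79.9 -1.5 5.1
157.7 157.87 79.9 0.3 5.2
159.2 159.37 80.0 0.6 6.1
160.7 160.89 80.0 -0.4 4.6
162.2 162.47 80.0 0.7 5.4
163.7 163.97 80.0 0.8 5.2
165.2 165.53 80.0 0.2 4.6
166.7 167.08 80.0 -0.0 6.3
168.2 168.55 80.1 0.4 4.7
169.7 170.08 80.1 0.8 4.6
171.2 171.6 80.1 0.1 5.5
172.7 173.11 80.1 1.0 4.7
174.2 174.63 80.2 0.7 5.2
175.7 176.2 80.1 2.1 5.4
177.2 177.71 80.2 0.9 5.7
178.7 179.21 80.2 1.4 5.6
180.2 180.71 80.2 0.6 5.6
181.7 182.28 80.3 1.6 5.2
183.2 183.71 80.3 0.7 5.7
184.7 185.29 80.2 1.7 5.2
186.2 186.79 80.4 1.6 5.9
187.7 188.31 80.2 1.0 5.4
189.2 189.83 80.3 1.3 5.8
190.7 191.34 80.4 1.4 4.7
192.2 192.81 80.3 0.8 4.6
193.7 194.26 80.4 1.3 3.9
195.2 195.82 80.3 1.8 4.7
196.7 197.15 80.4 2.3 4.8
198.2 198.48 80.4 3.5 4.9
31.2167 0.02133890448557316
```

Contact began at about 196°, where the pull rises and the actual angle starts to lag. I continue in fine steps to about 6.5 N pull.

```bash
python3 - <<'E'
from h import *
a=198.2
while a<202.5:
    a+=.6; env.move_straight(kp(a),rotation=kq(a),vel=.03); env.pause(.1)
    t=np.mean([(tang(a),env.pause(.02))[0] for _ in range(4)],0); A=act(); print(round(a,1),*map(float,A),t.round(2))
    if t[0]>6: break
print(state()["time"])
E
```

```text
198.8 198.77 80.5 [4.28 5.18]
199.4 199.29 80.5 [4.75 5.08]
200.0 199.74 80.5 [5.25 5.02]
200.6 200.26 80.6 [5.48 4.58]
201.2 200.71 80.6 [5.72 5.03]
201.8 201.25 80.6 [5.8  5.12]
202.4 201.7 80.6 [6.43 5.18]
34.1833
```

The pull is up about 5 N over the free swing, after about 5.5° past contact. That puts the clamp force at roughly 25–30 N, which is inside the band. I'm letting go, retreating upward and checking.

```bash
python3 - <<'E'
from h import *
release(); print(act(),state()["opening"]); p=wj(state()["ee_pos"]); env.move_straight(jw(p[0],p[1],110),vel=.15)
env.move_to(jw(10,0,200),quat(np.pi/2+JA)); env.pause(.3); im,C=shot("fin"); print(state()["time"])
cv2.imwrite("pics/finc.png",cv2.resize(im[20:270,200:450,::-1],None,fx=2.4,fy=2.4))
E
```

```text
(np.float64(202.39), np.float64(79.8)) 0.09191445983041908
36.95
```

View pics/finc.png

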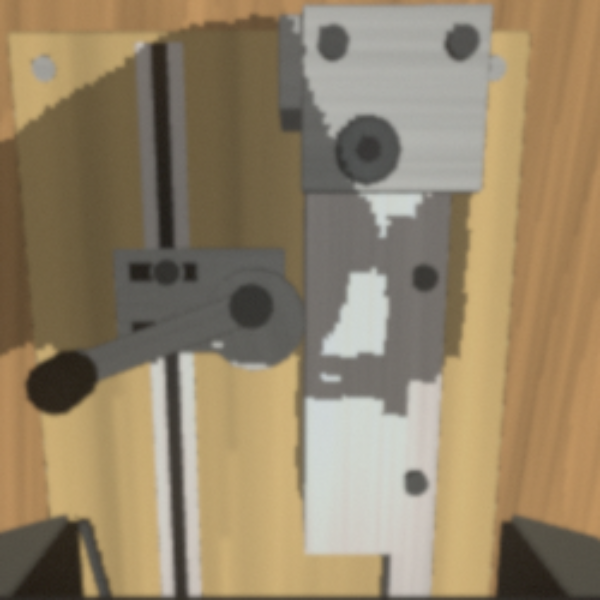

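The lever is swung, with the knob's top near (62,375) in the crop, and the disc's rim touches the tube's left side. The tube's rear end is at crop y=553, and its left edge runs from (305,195) to (305,553).

```bash
python3 - <<'E'
from h import *
C=load("fin"); f=lambda x,y,z: wj(pt(C,(200+x/2.4,20+y/2.4),z))
print("rear",f(345,553,.078),"edge",f(305,195,.078),f(305,550,.078),"plate edge",f(390,190,.096),"bush",f(368,149,.103),"fenceR",f(436,500,.043))
E
```

```text
rear [ 31.8 -59.2  60. ] edge [14.5 82.2 60. ] [ 15.2 -57.9  60. ] plate edge [43.3 83.1 78. ] bush [34.8 95.7 85. ] fenceR [ 75.3 -48.5  25. ]
```

```bash
python3 -c "
from plant import workorder; print(workorder.close_job())"
```

```text
the job is handed in; nothing more can be done
None
```

The job is handed in at about 37 s with no verdict returned: by my measurements the tube is home on the stop (within about 1 mm) and against the fence, and the clamp holds it at an estimated 25–30 N, inferred from the lever pull rather than measured.

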